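# Roll the bearing sleeve up the comparator ramp and hold it at the stop for the reading

### The job

Pushing with the fingertips only, roll the steel bearing sleeve that lies at the entry of the dial gauge slowly up the ramp, under the feeler foot, until it sits square against the stop. Stay behind it all the way: do not let it run ahead or roll back down by itself, do not pinch or lift it, leave the feeler to be raised by the sleeve alone, and leave the things around the gauge where they are. The ramp slopes so that a sleeve runs out when released, so finish while still holding it gently against the stop, so that the dial can be read.

Things in the scene. Friction and masses are not known exactly. Their poses are not given: they have to be found in the camera images.
- gauge: dial comparator for sleeves, fixed: grey base 262 x 84 mm, 12 mm thick (gauge x = -140 to 122 mm), dark steel ramp on it, round dial on a pillar at the high end. Origin on the bench surface, mid-width; own x points from the entry to the stop, y left, z up. The pillar begins at gauge x = 72 mm, the dial at 80 mm (up to 140 mm high); from entry to stop all is open above but the feeler
- entry (a point): middle of the level entry's floor, gauge x = -95 mm, 12 mm above the bench. The floor reaches from gauge x = -134 to -55 mm; beyond its open end is a lip 5 mm wide and 4 mm high. Side guides stand 6 mm above the floor, 48 mm apart at the ramp, flaring to about 62 mm apart at the open end
- ramp_foot (a point): point on the surface, midway between the guides, where the level entry meets the ramp: gauge x = -55 mm, z = 12 mm. From here the ramp rises at 8 degrees (0.140 rad) in gauge +x up to the stop, 105 mm up the slope. Its side guides stand 6 mm above the ramp surface, 48 mm apart inside, 62 mm outside
- seat (a point): where the sleeve's centre is when it lies on the ramp against the stop: gauge x = 32.0 mm, y = 0, z = 39.4 mm (15 mm off the ramp surface, 90 mm up the slope from the foot)
- stop_block: steel stop across the top of the ramp, 44 mm wide, 20 mm above the ramp surface; rigid. Origin in the middle of its face, on the ramp surface; own x points up the slope
- feeler (a joint): angle in rad of the light feeler lever that works the dial needle. Its rounded foot (12 mm diameter, 10 mm wide) hangs in the middle of the ramp over the seat; at rest, 0, the foot's underside is 27 mm off the ramp surface. A sleeve rolling under it lifts it 3 mm by about 0.06 rad against its weight only (about 0.1 N). The lever is at most 6 mm thick and runs back from the foot to the pillar
- sleeve: polished steel bearing sleeve, 30 mm outside diameter, 44 mm long, 20 mm bore, about 0.135 kg; lies on its side in the entry, its axis across the gauge (within 0.1 rad). Origin at its centre, own y along its axis; x and z turn as it rolls. Rolls freely: it runs back down the ramp if let go
- parts_tin_2: loose bystander: turned round parts tin, the lower of two, 34 mm diameter, 22 mm high; origin at the centre of its underside; not part of the job
- parts_pot_2: bystander that stays put: small clear plastic parts pot, 44 mm diameter, 16 mm high; origin at the centre of its underside; not part of the job
- parts_tin: loose bystander: turned round parts tin, the taller of two, 34 mm diameter, 26 mm high; origin at the centre of its underside; not part of the job
- loupe_arm: bystander that stays put: hand lens with steel rim and black ball grip, lying flat, 110 x 44 x 24 mm; origin at the centre of its underside; not part of the job
- staking_block: loose bystander: black staking block, 24 x 62 x 16 mm; origin at the centre of its underside; not part of the job
- pin_tool: loose bystander: thin black pin vice lying flat, 8 x 91 x 7 mm; origin at the centre of its underside; not part of the job
Not all that is in view belongs to the job. Leave any purple look-alike of the sleeve alone.

How it is judged:
On the way:
1. the sleeve is part way up the ramp with the fingers pushing it (x of sleeve in the frame of gauge between -0.035 and 0.015 m and contact force between the fingers and sleeve above 0.02 N).
At the end, for the whole second after the job is handed in: the sleeve lies still on the ramp against the stop (centre within 4 mm of the seat, axis within 0.06 rad of square, pressing on the stop with over 0.1 N) with the feeler raised on it (over 0.045 rad), held there by the fingers with 0.1 to 25 N (distance between sleeve and seat below 0.004 m and angle between the y axis of sleeve and the y axis of gauge, either way round below 0.06 rad and contact force between sleeve and stop_block above 0.1 N and contact force between the fingers and sleeve between 0.1 and 25 N and value of joint feeler above 0.045 rad and linear speed of sleeve below 0.01 m/s); the arm keeps its last pose, push and grip.
It fails at once if the sleeve runs loose on the ramp, ahead or back (over 0.15 m/s with no finger on it), or is driven faster than 0.3 m/s (linear speed of sleeve above 0.3 m/s or (x of sleeve in the frame of gauge above -0.045 m and linear speed of sleeve above 0.15 m/s and contact force between the fingers and sleeve below 0.01 N)).
It fails at once if the sleeve is lifted more than about 8 mm off the entry or the ramp, or knocked out of the gauge (z of sleeve in the frame of gauge above 0.0474 m or (x of sleeve in the frame of gauge below -0.055 m and z of sleeve in the frame of gauge above 0.036 m) or (x of sleeve in the frame of gauge below -0.01 m and z of sleeve in the frame of gauge above 0.042 m) or z of sleeve in the frame of gauge below 0.02 m or x of sleeve in the frame of gauge below -0.135 m).
It fails at once if the sleeve is pinched or pressed with more than 35 N (contact force between the fingers and sleeve above 35 N).
It fails at once if the feeler is pushed up beyond what the sleeve lifts it (0.12 rad) (value of joint feeler above 0.12 rad).
It fails at once if a loose thing beside the gauge is moved more than 10 mm (distance of any of parts_tin_2, parts_tin, staking_block, pin_tool from where it was at the start of the episode above 0.01 m).
It also fails if it takes over 48 s, if anything falls off the work surface, if the arm or the gripper's body presses on something with over 40 N, if the wrist force passes 120 N, or if a joint passes its speed limit or range.

### The arm

A 6-joint arm with a two-finger parallel gripper is mounted at the origin on a cart in front of the work surface, level with it; the furniture and walls round the work are solid. World frame = base frame: x ahead of the robot, y to its left, z up, the work surface at z = 0. Lengths are in m, angles in rad, forces in N, time in s.
With the tool pointing down it reaches from about 0.35 to 0.975 m from the base axis. Payload 4.9 kg.
Tool frame: the origin (TCP) lies at the very end of the fingers, on their centre line; the grasp point (between the pads) lies 19 mm behind it; z points along the fingers, y is the line along which they close (so a half turn about z gives the same grasp; the last joint's range is limited). The gripper opens to 85 mm and grips with 20 to 120 N. Pads are 22 mm wide; open, the fingers measure 114 mm over their backs; the gripper's body (76 mm by 85 mm) begins 54 mm behind the grasp point. The pads swing forward as they close: fully open they stand 13 mm farther back than shut.
Start: joints at [-1.389, 0.053, 1.613, -0, 1.476, -0.119], TCP at [0.185, -0.597, 0.231] pointing down, gripper open.
Joint ranges: [-3.01, 3.01], [-1.01, 2.22], [0.06, 2.58], [-1.02, 4.17], [0.09, 2.62], [-3.14, 3.14]. Speed limits (rad/s): [2.57, 2.57, 3.14, 3.14, 3.14, 3.14].

### API

Orientations are given as a unit quaternion [w, x, y, z].
In Python, from plant import manip gives the robot as it stands.
- The arm moves only by the tool play_rows, never from a script. Its argument "series" is a list that holds one entry, the list of rows, each a list of 7 numbers: the shift along the world's x, y, z in m, then the turn, a rotation vector about the world's x, y, z in degrees, then the opening, from 0 (shut) to 1 (fully open). In form: [[[dx, dy, dz, rx, ry, rz, grip], ...]]. A call has 1 to 10 rows; each row shifts and turns the commanded pose from where the row before left it; what a row does not reach is not made up. A row lasts 1/10 s, in which the tool goes at most 50 mm and 8.59 degrees, less where a joint would pass 70% of its speed; a pose out of reach is approached as far as the arm can. A call with a gripper value outside its range is refused whole. The fingers move at their own pace and stop on an object; the grip force is fixed at half the most. Time passes only in rows, so rows that do not move let the fingers close. It gives the time, the measured TCP pose, the force, the opening and the grip force at its end, in the units of the state.
- manip.state(): the state, without advancing time (a new reading comes with each control period).
- manip.grab_frame(name): name is "scene" or "top" or "wrist"; returns a dict with "frame" (420x560x3 uint8, blue, green, red), "mtx" (3x3 intrinsics, pixels), "R" (3x3) and "t" (3): a world point X has camera coordinates R X + t. Camera axes: x right, y down, z forward; pixel columns grow to the right and rows downward; lengths in m; the calibration is good to about 2 mm. The wrist camera is an equidistant fisheye: a pixel r from the principal point sees the ray r / f radians off the axis. A picture is of the moment at which its call begins. There is no depth.
- manip.job_done(): hands the job in; it is judged then, once.
The state is a dict: "time": time; "joint_pos": joint angles; "joint_vel": joint speeds; "joint_efforts": joint torques, N m; "tool_pos": TCP position; "tool_rot": TCP orientation; "contact_force": force on the tool from outside, world axes, zero at the start; "ft_torque": the same for the moment, N m; "gripper_width": opening from 0.0 (shut) to 1.0 (fully open); "grasp_force": force on a finger pad.
Only numpy, scipy, OpenCV 4.12 (cv2) and the standard library are available. Lean on these libraries where they do the work, as an engineer would, in place of code of your own. Each camera call takes 0.05 s, during which the arm holds its last target. There are 200 camera calls.

## Working session

There is one attempt and no reset: what is moved stays moved. The work goes in short steps, Python scripts to look and compute and a tool call to move; the robot and the scene stay as the last step left them, time stands still between calls to the robot, and variables do not carry over. Pictures are saved under pics/ and viewed, at most 10 in all, crops included, and the job is handed in when it is done.

Besides the shell and the picture viewer there is one more tool, called after "Request:" in YAML: its name, and indented under it one key for each argument. play_rows: Moves the arm, as the interface text tells. Its arguments: {"type":"object","properties":{"series":{"type":"array"}},"required":["series"]}

```bash
mkdir -p pics; ls; cat > h.py <<'E'
import numpy as np, cv2
from plant import manip
def grab(n,save=None):
    f=manip.grab_frame(n)
    f={k:np.array(v) for k,v in f.items()}
    if save:
        cv2.imwrite('pics/%s.png'%save,f['frame']); np.savez('pics/%s.npz'%save,**f)
    return f
def load(s): return dict(np.load('pics/%s.npz'%s))
def ray(f,u,v):
    d=np.linalg.inv(f['mtx'])@[u,v,1.]
    return -f['R'].T@f['t'], f['R'].T@d
def onz(f,u,v,z):
    c,d=ray(f,u,v); return c+d*(z-c[2])/d[2]
def proj(f,X):
    p=f['R']@np.array(X)+f['t']; p=f['mtx']@p; return p[:2]/p[2]
E
python3 - <<'E'
from h import *
a=grab('top','top1'); b=grab('scene','scene1')
for f in(a,b): print(-f['R'].T@f['t'], f['mtx'][0,0])
cv2.imwrite('pics/both.png',cv2.resize(np.vstack([a['frame'],b['frame']]),None,fx=.7,fy=.7))
print(manip.state())
E
```

```text
pics
[ 0.49719462 -0.10100696  0.93427803] 512.5510740349308
[-0.06611854 -0.59359535  0.42737537] 385.9585507553782
{'time': 0.1, 'joint_pos': array([-1.38899534e+00,  5.33146346e-02,  1.61413932e+00, -1.38772875e-05,
        1.47599624e+00, -1.19025431e-01]), 'joint_vel': array([-6.70904789e-04,  4.06088996e-04, -5.03134852e-03,  4.77667888e-05,
       -2.46025485e-04, -8.66362450e-04]), 'joint_efforts': array([ 1.70651761e-03, -3.94899881e+01, -3.71364498e+01, -2.12949334e-05,
        3.84449173e-03, -8.19469932e-06]), 'tool_pos': array([ 0.18507386, -0.59638793,  0.23018158]), 'tool_rot': array([-9.28095778e-04,  9.88708718e-01,  1.49847282e-01, -3.60507153e-05]), 'contact_force': array([-0.70374987,  0.34227105,  0.25977733]), 'ft_torque': array([ 0.01251422, -0.04478112, -0.04390524]), 'grasp_force': 0.0, 'gripper_width': 1.0006834855448004}
```

View pics/top1.png

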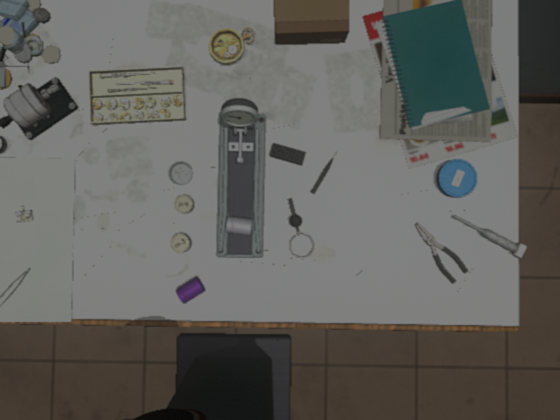

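View pics/scene1.png

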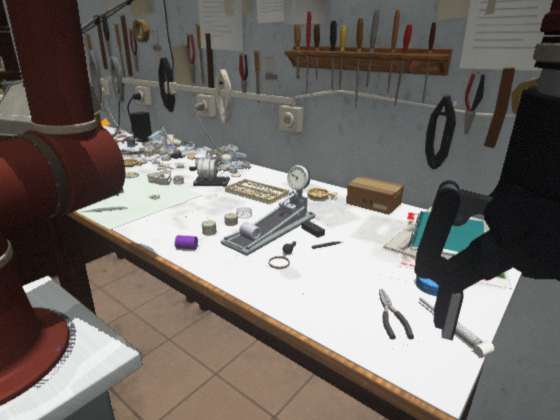

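The top view shows the gauge running up the image from its open end (row ~255) to the dial (row ~110), around column 240. The sleeve is at (239,226), and the purple look-alike is at (190,290). The tins, pot, lens, block and pin vice lie to either side of the gauge. I'll zoom in to measure.

```bash
python3 - <<'E'
from h import *
f=load('top1'); im=f['frame'][90:270,160:345]
im=cv2.convertScaleAbs(im,alpha=1.8)
cv2.imwrite('pics/crop1.png',cv2.resize(im,None,fx=3.2,fy=3.2,interpolation=cv2.INTER_CUBIC))
for p in [(218,257),(264,257),(218,115),(264,115)]: print(p,onz(f,*p,0.012).round(4))
print(onz(f,239,226,.027).round(4))
E
```

```text
(218, 257) [ 0.4498 -0.0124  0.012 ]
(264, 257) [ 0.4511 -0.0949  0.012 ]
(218, 115) [ 0.7065 -0.007   0.012 ]
(264, 115) [ 0.7081 -0.0904  0.012 ]
[ 0.5058 -0.0498  0.027 ]
```

View pics/crop1.png

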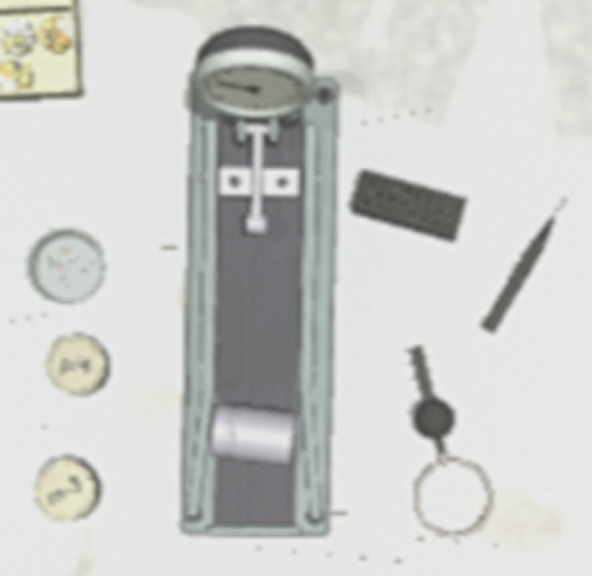

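The crop shows the base corners at about (181,533), (330,533) and (341,80). The sleeve is centred near (253,434) and slightly turned, the feeler foot is at (257,225), and the stop's front edge is near row 196. Next I'll compute the gauge pose.

```bash
python3 - <<'E'
from h import *
f=load('top1'); P=lambda u,v,z: onz(f,160+u/3.2,90+v/3.2,z)
bl,br,tr=P(181,533,.012),P(330,533,.012),P(341,80,.012)
tl=P(189,250,.012)
print(bl,br,tr,np.linalg.norm(bl-br),np.linalg.norm(br-tr))
d=tr-br; d2=tl-bl; w=bl-br
print('yaws',np.arctan2(d[1],d[0]),np.arctan2(d2[1],d2[0]),np.arctan2(-w[0],w[1]))
yaw=np.mean([np.arctan2(d[1],d[0]),np.arctan2(d2[1],d2[0])])
ex=np.array([np.cos(yaw),np.sin(yaw),0]); ey=np.array([-ex[1],ex[0],0])
O=(bl+br)/2+.140*ex; O[2]=0; print('origin',O,'yaw',yaw)
def g(X): return np.array([(X-O)@ex,(X-O)@ey,X[2]]).round(4)
print('sleeve top',g(P(253,434,.034)),'L',g(P(213,428,.03)),'R',g(P(294,440,.03)))
print('foot',g(P(257,225,.064)),'stop front mid',g(P(260,196,.0466)),'expect x ~.046')
print('guide inner L/R at crop row 300',g(P(214,300,.028)),g(P(302,300,.028)))
w=lambda x,y,z: (O+x*ex+y*ey+[0,0,z]).round(4)
print('seat',w(.032,0,.0394),'pre',w(-.120,0,.02))
R=cv2.Rodrigues
th=np.radians(8)
zt=-(np.cos(th)*np.array([0,0,1.]))+np.sin(th)*ex
q=manip.state()['tool_rot']
from scipy.spatial.transform import Rotation as Ro
C=Ro.from_quat(np.roll(q,-1)); print(C.as_matrix().round(3))
for s in(1,-1):
  yt=s*ey; T=Ro.from_matrix(np.c_[np.cross(yt,zt),yt,zt]); print((T*C.inv()).as_rotvec(degrees=True))
print('delta',w(-.120,0,.02)-manip.state()['tool_pos'])
E
```

```text
[ 0.45053218 -0.00983389  0.012     ] [ 0.4518975  -0.09327556  0.012     ] [ 0.70816256 -0.09503298  0.012     ] 0.08345284534883071 0.2562710855569173
yaws -0.00685768652978704 -0.006940686710969272 0.016361083599719675
origin [ 0.59121151 -0.0525206   0.        ] yaw -0.006899186620378156
sleeve top [-0.0848  0.0016  0.034 ] L [-0.082  0.024  0.03 ] R [-0.0875 -0.0208  0.03  ]
foot [0.0263 0.0008 0.064 ] stop front mid [0.0445 0.0005 0.0466] expect x ~.046
guide inner L/R at crop row 300 [-0.0111  0.0255  0.028 ] [-0.0099 -0.0232  0.028 ]
seat [ 0.6232 -0.0527  0.0394] pre [ 0.4712 -0.0517  0.02  ]
[[ 0.955  0.296 -0.   ]
 [ 0.296 -0.955  0.002]
 [ 0.    -0.002 -1.   ]]
[-11.33548498  -1.83098714 162.01296016]
[  1.06950388  -7.94880991 -17.61017427]
delta [ 0.28612614  0.54468793 -0.21018158]
```

Request:
play_rows:
  series:
    - [[0.0205, 0.039, 0, 0.08, -0.57, -1.26, 0.2], [0.0205, 0.039, 0, 0.08, -0.57, -1.26, 0.2], [0.0205, 0.039, 0, 0.08, -0.57, -1.26, 0.2], [0.0205, 0.039, 0, 0.08, -0.57, -1.26, 0.2], [0.0205, 0.039, 0, 0.08, -0.57, -1.26, 0.2], [0.0205, 0.039, 0, 0.08, -0.57, -1.26, 0.2], [0.0205, 0.039, 0, 0.08, -0.57, -1.26, 0.2], [0.0205, 0.039, 0, 0.08, -0.57, -1.26, 0.2], [0.0205, 0.039, 0, 0.08, -0.57, -1.26, 0.2], [0.0205, 0.039, 0, 0.08, -0.57, -1.26, 0.2]]

```text
time: 1.1
tool_pos: [0.3904, -0.2051, 0.2309]
tool_rot: [0.0, 0.998, 0.04, 0.05]
contact_force: [-0.0, -1.0, -0.1]
gripper_width: 0.201
grasp_force: 0.0
```

Request:
play_rows:
  series:
    - [[0.02, 0.0385, 0, 0.08, -0.57, -1.26, 0.2], [0.02, 0.0385, 0, 0.08, -0.57, -1.26, 0.2], [0.02, 0.0385, 0, 0.08, -0.57, -1.26, 0.2], [0.02, 0.0385, 0, 0.08, -0.57, -1.26, 0.2], [0, 0, 0, 0, 0, 0, 0.2], [0, 0, 0, 0, 0, 0, 0.2], [0, 0, 0, 0, 0, 0, 0.2]]

```text
time: 1.8
tool_pos: [0.4698, -0.0535, 0.2309]
tool_rot: [0.001, 0.998, -0.004, 0.07]
contact_force: [-0.4, 0.4, 1.0]
gripper_width: 0.199
grasp_force: 0.0
```

```bash
cat >> h.py <<'E'
from scipy.spatial.transform import Rotation as Ro
yaw=-.0069; O=np.array([.5912,-.0525,0])
ex=np.array([np.cos(yaw),np.sin(yaw),0]); ey=np.array([-ex[1],ex[0],0])
def g(X): X=np.array(X); return np.array([(X-O)@ex,(X-O)@ey,X[2]]).round(4)
def w(x,y,z): return O+x*ex+y*ey+[0,0,z]
def status(x,y,z,tilt=8):
    s=manip.state(); th=np.radians(tilt)
    zt=np.sin(th)*ex-[0,0,np.cos(th)]; yt=-ey
    T=Ro.from_matrix(np.c_[np.cross(yt,zt),yt,zt]); C=Ro.from_quat(np.roll(s['tool_rot'],-1))
    print('t',s['time'],'g',g(s['tool_pos']),'F',s['contact_force'].round(2),'w',round(s['gripper_width'],3))
    print('dpos',(w(x,y,z)-s['tool_pos']).round(4),'drot',(T*C.inv()).as_rotvec(degrees=True).round(2))
E
python3 - <<'E'
from h import *
status(-.122,0,.020)
E
```

```text
t 1.8 g [-0.1214 -0.0019  0.2309] F [-0.38  0.39  0.98] w 0.199
dpos [-0.0006  0.0019 -0.2109] drot [ 0.07 -0.02  0.09]
```

Request:
play_rows:
  series:
    - [[-0.0005, 0.002, -0.03, 0, 0, 0, 0.2], [0, 0, -0.03, 0, 0, 0, 0.2], [0, 0, -0.03, 0, 0, 0, 0.2], [0, 0, -0.03, 0, 0, 0, 0.2], [0, 0, -0.03, 0, 0, 0, 0.2], [0, 0, -0.02, 0, 0, 0, 0.2], [0, 0, -0.01, 0, 0, 0, 0.2], [0, 0, -0.01, 0, 0, 0, 0.2], [0, 0, -0.01, 0, 0, 0, 0.2], [0, 0, -0.01, 0, 0, 0, 0.2]]

```text
time: 2.8
tool_pos: [0.4705, -0.0515, 0.0216]
tool_rot: [0.001, 0.997, -0.004, 0.071]
contact_force: [0.2, -0.3, -0.2]
gripper_width: 0.198
grasp_force: 0.0
```

```bash
python3 - <<'E'
from h import *
status(-.122,0,.020)
b=grab('scene','scene2'); a=grab('wrist','wrist2')
u,v=proj(b,w(-.1,0,.03)).astype(int); print(u,v,proj(b,manip.state()['tool_pos']))
c=b['frame'][v-45:v+45,u-45:u+75]
c=cv2.resize(c,None,fx=5,fy=5,interpolation=cv2.INTER_CUBIC)
cv2.imwrite('pics/crop2.png',c)
E
```

```text
t 2.8 g [-0.1207  0.0002  0.0216] F [ 0.24 -0.31 -0.17] w 0.198
dpos [-0.0013 -0.0002 -0.0016] drot [0.09 0.14 0.08]
245 231 [237.94741109 239.03796111]
```

View pics/crop2.png

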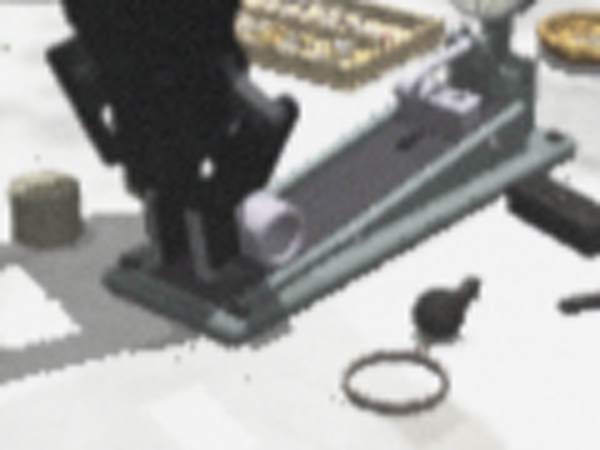

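View pics/wrist2.png

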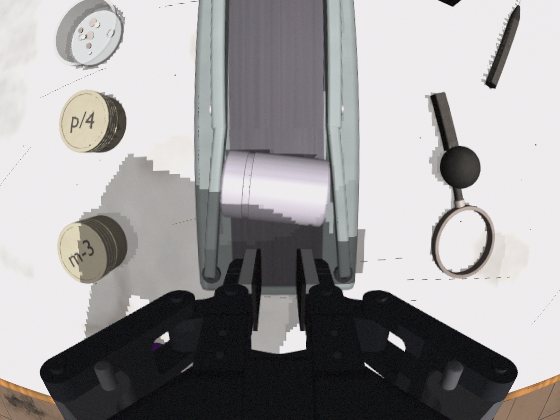

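The wrist view shows both fingers centred behind the sleeve: sleeve at about (276,187), fingers at columns 250 and 310, guides clear on either side. Now I'll push slowly along the level entry.

Request:
play_rows:
  series:
    - [[0.003, 0, 0, 0, 0, 0, 0.2], [0.003, 0, 0, 0, 0, 0, 0.2], [0.002, -0.0001, 0, 0, 0, 0, 0.2], [0.002, 0, 0, 0, 0, 0, 0.2], [0.002, 0, 0, 0, 0, 0, 0.2], [0.002, 0, 0, 0, 0, 0, 0.2], [0.002, 0, 0, 0, 0, 0, 0.2], [0.002, 0, 0, 0, 0, 0, 0.2], [0.002, 0, 0, 0, 0, 0, 0.2], [0.002, -0.0001, 0, 0, 0, 0, 0.2]]

```text
time: 3.9
tool_pos: [0.4918, -0.0511, 0.0213]
tool_rot: [0.001, 0.998, -0.004, 0.07]
contact_force: [-0.0, -0.1, 0.9]
gripper_width: 0.203
grasp_force: 0.1
```

```bash
cat >> h.py <<'E'
def sleeve(f,show=False):
    # bright lilac-grey blob on the dark ramp in the wrist view
    h=cv2.cvtColor(f['frame'],cv2.COLOR_BGR2HSV); return h
E
python3 - <<'E'
from h import *
status(-.09,0,.021); f=grab('wrist','wrist3')
im=f['frame']; print(f['mtx'].round(1)); print(im[187,250:310:20],im[100,280],im[100,210])
cv2.imwrite('pics/c3.png',im[60:300,160:400])
E
```

```text
t 3.9 g [-0.0994  0.0007  0.0213] F [-0.   -0.06  0.93] w 0.203
dpos [ 0.0094 -0.0008 -0.0003] drot [0.06 0.02 0.04]
[[325.2   0.  278.3]
 [  0.  325.2 208.1]
 [  0.    0.    1. ]]
[[150 141 147]
 [174 164 171]
 [154 145 151]] [122 114 119] [163 164 155]
```

View pics/c3.png

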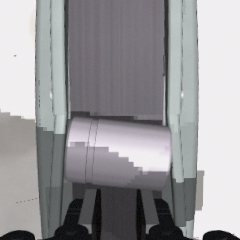

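The sleeve is still slightly turned and sits right at the fingertips (crop about (120,150)). I'll carry on pushing.

Request:
play_rows:
  series:
    - [[0.003, 0, 0, 0, 0, 0, 0.2], [0.003, -0.0001, 0, 0, 0, 0, 0.2], [0.003, 0, 0, 0, 0, 0, 0.2], [0.003, 0, 0, 0, 0, 0, 0.2], [0.003, -0.0001, 0, 0, 0, 0, 0.2], [0.003, 0, 0, 0, 0, 0, 0.2], [0.003, 0, 0, 0, 0, 0, 0.2], [0.003, -0.0001, 0, 0, 0, 0, 0.2], [0.003, 0, 0, 0, 0, 0, 0.2], [0.003, -0.0001, 0, 0, 0, 0, 0.2]]

```text
time: 4.95
tool_pos: [0.5219, -0.0515, 0.0213]
tool_rot: [0.001, 0.998, -0.004, 0.07]
contact_force: [-1.2, -0.3, 1.4]
gripper_width: 0.202
grasp_force: 0.5
```

```bash
python3 - <<'E'
from h import *
status(-.057,0,.021); f=grab('wrist','wrist4')
cv2.imwrite('pics/c4.png',f['frame'][60:300,160:400])
E
```

```text
t 4.95 g [-0.0693  0.0005  0.0213] F [-1.17 -0.26  1.35] w 0.202
dpos [ 0.0123 -0.0006 -0.0003] drot [0.06 0.02 0.04]
```

View pics/c4.png

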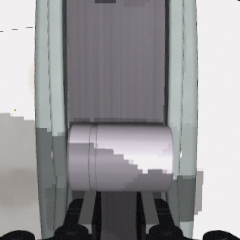

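The sleeve is now square on the fingers and at the foot of the ramp. I'll go on up the slope.

Request:
play_rows:
  series:
    - [[0.003, 0, 0, 0, 0, 0, 0.2], [0.003, -0.0001, 0, 0, 0, 0, 0.2], [0.003, 0, 0, 0, 0, 0, 0.2], [0.003, 0, 0, 0, 0, 0, 0.2], [0.003, -0.0001, 0.0004, 0, 0, 0, 0.2], [0.003, 0, 0.0004, 0, 0, 0, 0.2], [0.003, 0, 0.0004, 0, 0, 0, 0.2], [0.003, -0.0001, 0.0004, 0, 0, 0, 0.2], [0.003, 0, 0.0005, 0, 0, 0, 0.2], [0.003, -0.0001, 0.0004, 0, 0, 0, 0.2]]

```text
time: 6.0
tool_pos: [0.5518, -0.0519, 0.0238]
tool_rot: [0.001, 0.998, -0.004, 0.07]
contact_force: [-1.6, 0.2, 1.1]
gripper_width: 0.201
grasp_force: 0.8
```

Request:
play_rows:
  series:
    - [[0.003, 0, 0.0004, 0, 0, 0, 0.2], [0.003, -0.0001, 0.0004, 0, 0, 0, 0.2], [0.003, 0, 0.0004, 0, 0, 0, 0.2], [0.003, 0, 0.0005, 0, 0, 0, 0.2], [0.003, -0.0001, 0.0004, 0, 0, 0, 0.2], [0.003, 0, 0.0004, 0, 0, 0, 0.2], [0.003, 0, 0.0004, 0, 0, 0, 0.2], [0.003, -0.0001, 0.0004, 0, 0, 0, 0.2], [0.003, 0, 0.0004, 0, 0, 0, 0.2], [0.003, -0.0001, 0.0004, 0, 0, 0, 0.2]]

```text
time: 7.0
tool_pos: [0.5819, -0.0523, 0.0279]
tool_rot: [0.001, 0.998, -0.004, 0.07]
contact_force: [-2.5, 0.1, -0.2]
gripper_width: 0.198
grasp_force: 0.9
```

```bash
python3 - <<'E'
from h import *
status(.0072,0,.030); f=grab('wrist','wrist5')
cv2.imwrite('pics/c5.png',f['frame'][60:300,160:400])
E
```

```text
t 7.0 g [-0.0093  0.0001  0.0279] F [-2.5   0.11 -0.21] w 0.198
dpos [ 0.0165 -0.0003  0.0021] drot [0.06 0.02 0.04]
```

View pics/c5.png

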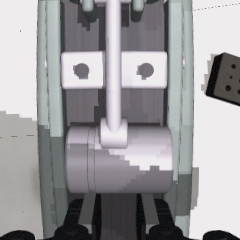

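The sleeve is square, with the feeler foot just ahead of it at crop (115,130). I'll creep towards the stop.

Request:
play_rows:
  series:
    - [[0.002, 0, 0.0003, 0, 0, 0, 0.2], [0.002, 0, 0.0003, 0, 0, 0, 0.2], [0.002, 0, 0.0003, 0, 0, 0, 0.2], [0.002, -0.0001, 0.0003, 0, 0, 0, 0.2], [0.002, 0, 0.0003, 0, 0, 0, 0.2], [0.002, 0, 0.0003, 0, 0, 0, 0.2], [0.001, 0, 0.0001, 0, 0, 0, 0.2], [0.001, 0, 0.0001, 0, 0, 0, 0.2], [0, 0, 0, 0, 0, 0, 0.2]]

```text
time: 7.95
tool_pos: [0.5959, -0.0524, 0.0299]
tool_rot: [0.001, 0.998, -0.004, 0.07]
contact_force: [-1.1, 0.7, 0.5]
gripper_width: 0.204
grasp_force: 0.6
```

Request:
play_rows:
  series:
    - [[0.0005, 0, 0.0001, 0, 0, 0, 0.2], [0.0005, 0, 0.0001, 0, 0, 0, 0.2], [0, 0, 0, 0, 0, 0, 0.2]]

```text
time: 8.25
tool_pos: [0.5968, -0.0524, 0.0302]
tool_rot: [0.001, 0.998, -0.004, 0.07]
contact_force: [-1.1, 0.6, 1.2]
gripper_width: 0.197
grasp_force: 0.8
```

Request:
play_rows:
  series:
    - [[0.0005, 0, 0.0001, 0, 0, 0, 0.2], [0.0005, 0, 0.0001, 0, 0, 0, 0.2], [0, 0, 0, 0, 0, 0, 0.2]]

```text
time: 8.55
tool_pos: [0.5978, -0.0524, 0.0304]
tool_rot: [0.001, 0.998, -0.004, 0.07]
contact_force: [-1.4, 1.0, 0.1]
gripper_width: 0.202
grasp_force: 0.7
```

Request:
play_rows:
  series:
    - [[0.0005, 0, 0.0001, 0, 0, 0, 0.2], [0, 0, 0, 0, 0, 0, 0.2]]

```text
time: 8.75
tool_pos: [0.598, -0.0524, 0.0304]
tool_rot: [0.001, 0.998, -0.004, 0.07]
contact_force: [-2.9, -0.1, 2.0]
gripper_width: 0.201
grasp_force: 1.2
```

Request:
play_rows:
  series:
    - [[0.0005, 0, 0.0001, 0, 0, 0, 0.2], [0, 0, 0, 0, 0, 0, 0.2]]

```text
time: 8.95
tool_pos: [0.5981, -0.0524, 0.0303]
tool_rot: [0.001, 0.998, -0.004, 0.069]
contact_force: [-5.0, -0.2, 2.5]
gripper_width: 0.197
grasp_force: 2.3
```

Request:
play_rows:
  series:
    - [[0.0003, 0, 0, 0, 0, 0, 0.2], [0, 0, 0, 0, 0, 0, 0.2], [0, 0, 0, 0, 0, 0, 0.2], [0, 0, 0, 0, 0, 0, 0.2], [0, 0, 0, 0, 0, 0, 0.2]]

```text
time: 9.45
tool_pos: [0.5981, -0.0524, 0.0302]
tool_rot: [0.001, 0.998, -0.004, 0.069]
contact_force: [-5.6, -0.0, 3.5]
gripper_width: 0.202
grasp_force: 2.7
```

```bash
python3 - <<'E'
from h import *
status(.0072,0,.030); f=grab('wrist','wrist6'); b=grab('scene','scene6')
u,v=proj(b,w(.03,0,.05)).astype(int)
c=cv2.resize(b['frame'][v-45:v+45,u-45:u+45],(480,480),interpolation=cv2.INTER_CUBIC)
d=cv2.resize(f['frame'][120:280,200:360],(320,320)); 
o=np.zeros((480,800,3),np.uint8); o[:,:480]=c; o[:320,480:]=d
cv2.imwrite('pics/c6.png',o)
E
```

```text
t 9.45 g [0.0069 0.0002 0.0302] F [-5.58 -0.03  3.46] w 0.202
dpos [ 0.0003 -0.0002 -0.0002] drot [ 0.05 -0.1   0.04]
```

View pics/c6.png

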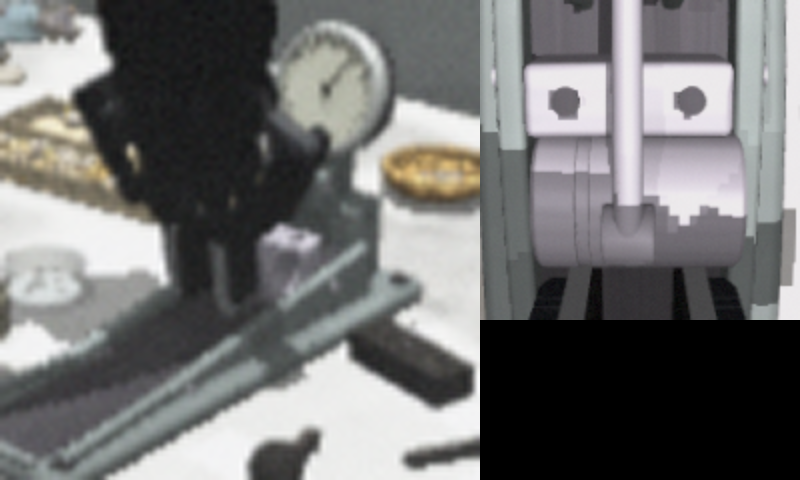

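The sleeve lies square against the stop (right inset, sleeve at rows 135–265 touching the block). The feeler foot rests on top of it, and the push is steady at about 6 N. I'm handing in.

```bash
python3 -c "
from plant import manip
print(manip.job_done())"
```

```text
the job is handed in; nothing more can be done
None
```

The sleeve was rolled up the ramp and is held square against the stop with about 6 N, the feeler resting on it; the job was handed in at about 9.5 s, and no verdict came back.

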